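Hang the slide rack to drain over the drip dish

ROBOT

A 6-joint arm with a two-finger parallel gripper is mounted at the origin on a cart in front of the work surface, level with it; the furniture and walls round the work are solid. World frame = base frame: x ahead of the robot, y to its left, z up, the work surface at z = 0. Lengths are in m, angles in degrees, forces in N, time in s.
With the tool pointing down it reaches from about 0.375 to 0.9 m from the base axis. Payload 3.1 kg.
Tool frame: the origin (TCP) lies between the finger pads; the fingertips stand 11 mm ahead of it and the grasp point (between the pads) lies 8 mm behind it; z points along the fingers, y is the line along which they close (so a half turn about z gives the same grasp; the last joint's range is limited). The gripper opens to 87 mm and grips with 3 to 60 N. Pads are 19 mm wide; open, the fingers measure 117 mm over their backs; the gripper's body (75 mm by 190 mm) begins 51 mm behind the grasp point.
Start: joints at [58.986, 30.224, 82.088, -0, 67.689, -10.227], TCP at [0.222, 0.584, 0.234] pointing down, gripper open.
Joint ranges: [-176.69, 176.69], [-43.24, 126.21], [12.49, 139.97], [-82, 262], [0, 151.66], [-163.58, 163.58]. Speed limits (degrees/s): [159.86, 159.86, 180, 180, 180, 180].

INTERFACE

Orientations are given as a 3x3 rotation matrix whose columns are the frame's x, y, z axes.
In Python, from rig import bot, viewer, workorder, nets gives the robot as it stands. The module is installed in compiled form; this text tells all that it offers.
- The arm moves only by the tool move_arm, never from a script. Its argument "increments" is a list of rows, each a list of 7 numbers: the shift along the tool's x, y, z normalised to -1 to 1, where 1 is 0.3 m, then the turn, a rotation vector about the tool's x, y, z normalised to -1 to 1, where 1 is pi rad, then the opening, from 0 (shut) to 1 (fully open). In form: [[tx, ty, tz, wx, wy, wz, grip], ...]. A call has 1 to 10 rows; each row is the pose to reach, as a shift and turn from the pose commanded when the call began, along the tool's axes at that moment, turning the shorter way round; what a row does not reach only later rows make up. A row lasts 1/12 s, in which the tool goes at most 41.7 mm and 7.16 degrees, less where a joint would pass 70% of its speed; a pose out of reach is approached as far as the arm can. A call with a number of a shift or a turn outside -1 to 1 is refused whole. A call with a gripper value outside its range is refused whole. The fingers move at their own pace and stop on an object; the grip force is fixed at half the most. Time passes only in rows, so rows that repeat a pose let the fingers close. It gives the time, the measured TCP pose, the force, the opening and the grip force at its end, in the units of the state.
- bot.read_state(): the state, without advancing time (a new reading comes with each control period).
- viewer.capture(name): name is "scene" or "side" or "wrist"; returns a dict with "image" (400x640x3 uint8, blue, green, red), "K" (3x3 intrinsics, pixels), "dist" ([k1, k2, p1, p2, k3] as OpenCV has them; the pictures are not rectified), "eye" and "orientation" of the camera in the world. Camera axes: x right, y up, looking along -z (the intrinsics and any distortion apply to the point x, -y, -z); pixel columns grow to the right and rows downward; lengths in m; the calibration is good to about 2 mm. A picture is of the moment at which its call begins. There is no depth.
- workorder.hand_in(): hands the job in; it is judged then, once.
Trained networks look in the newest picture that a camera, given by its name, has taken for a name from the list of things; names that differ only in an ending like _2 or _b are one class to them, and where a whole thing is asked for, a point or a joint stands for the part that bears it (a point fixed in the world has none). Each returns a list of dicts, best first, with "conf" (0 to 1); they miss things now and then, are a little off and sometimes report something else, mostly with a low value. They report only what shows in the picture. A call takes as long as a camera call. They do not tell look-alikes from the thing itself.
- nets.find_in(camera, thing): "location" ([column, row] in pixels, amid what is visible of it).
The state is a dict: "time_s": time; "joint_positions": joint angles; "qvel": joint speeds; "tau": joint torques, N m; "position": TCP position; "tcp_rot": TCP orientation; "force": force on the tool from outside, world axes, zero at the start; "moment": the same for the moment, N m; "opening": opening from 0.0 (shut) to 1.0 (fully open); "grasp_force": force on a finger pad.
Only numpy, scipy, OpenCV 4.12 (cv2) and the standard library are available. Lean on these libraries where they do the work, as an engineer would, in place of code of your own. Each camera call takes 0.05 s, during which the arm holds its last target. There are 200 camera calls.

TASK

Turn the swivel hook of the drain stand until it points out over the white drip dish, while the green slide rack still stands on the bench. Then hang the rack by its bail on the hook, so that it hangs freely and about level above the middle of the dish, and let go; do not tip the rack over, and leave the tip box and the marker where they are.

Things in the scene. Friction and masses are not known exactly. Their poses are not given: they have to be found in the camera images.
- stand: Fixed drain stand: dark steel foot disc 100 mm across, slim steel column and a black swivel hub (28 mm across, with a steel cap whose top is 224 mm above the bench). Origin on the swivel axis (vertical) at bench level. It does not move.
- hook (a joint): Swivel angle of the hook about the column, rad, range -1.8 to 1.8. At 0 the hook arm points along the stand's -x axis; positive is counter-clockwise seen from above. It turns with friction (about 0.15 N m, so about 1.5 N pushing sideways at 100 mm from the axis) and stays where it is left.
- hook_seat (a point): Middle of the hook's seat, on the top line of the arm, 120 mm from the swivel axis and 205 mm above the bench; its -x axis points outward along the arm. The arm is a level round steel bar 10 mm thick. The seat is the free stretch from 94 to about 142 mm from the swivel axis, between a black collar (18 mm across) and the yellow upturned tip, which rises 17 mm above the top line of the arm and ends 157 mm from the axis.
- dish: White round drip dish, 130 mm across, 18 mm high, fixed to the bench to one side of the stand, its middle about 120 mm from the swivel axis. Origin: middle of its underside.
- rack: Green slide staining rack, loose, 0.1 to 0.2 kg, standing upright on the bench. Origin: middle of its underside; z up; y along its length. Basket 50 mm (x) by 84 mm (y) by 33 mm high; a flat bail (10 mm thick in x) rises from its two ends to a shallow gable. The window between basket and bail is 78 mm wide in y; its underside is 100 mm above the rack's base in the middle and 88 mm at the ends. A hook passes through the window along the rack's x, from either side.
- rack_grip (a point): Middle of the part of the rack's grip tab to hold. The tab stands upright over the middle of the bail: 12 mm thick along the rack's x, 30 mm wide along its y, from 106 to 160 mm above the rack's base. This point is 142 mm above the base, straight above the window's middle. Axes as rack.
- tip_rack: Bystander: orange box of blue pipette tips, 85x122x64 mm, loose, standing on the side of the stand opposite to the dish. Origin: middle of its underside.
- monitor_a: Fixed computer monitor behind the work, to keep clear of: its upright screen, 530 mm wide, 100 to 415 mm above the bench, faces the robot 35 mm in front (-x) of this origin, which is the middle of its foot at bench level. To its left a computer case 0.4 m high begins at world y = 0.26 m, x = 0.43 m; on the far right an analyser 0.21 m high begins at y = -0.49 m.
- pen: Bystander: red and white marker, 135 mm long, 17 mm thick, loose on the bench. Origin: middle of its underside.
Mind the look-alikes: they are no part of the job. There is more than one size of the dish; the job needs the larger.

How it is judged:
By the outcome, as a careful person would: the job done as asked, in the order asked, and still so for the second after the job is handed in, with the robot touching nothing.
It also fails if it takes over 67 s, if anything falls off the work surface, if the arm or the gripper's body presses on something with over 40 N, if the wrist force passes 120 N, or if a joint passes its speed limit or range.

## Working session

There is one attempt and no reset: what is moved stays moved. The work goes in short steps, Python scripts to look and compute and a tool call to move; the robot and the scene stay as the last step left them, time stands still between calls to the robot, and variables do not carry over. Pictures are saved under pics/ and viewed, at most 10 in all, crops included, and the job is handed in when it is done.

Besides the shell and the picture viewer there is one more tool, called after "Call:" in YAML: its name, and indented under it one key for each argument. move_arm: Moves the arm, as the interface text tells. Its arguments: {"type":"object","properties":{"increments":{"type":"array"}},"required":["increments"]}

```bash
mkdir -p pics; cat > h.py <<'E'
import numpy as np, cv2
from rig import bot, viewer, workorder, nets
def ray(c,px):
    p=cv2.undistortPoints(np.array([[px]],float),np.array(c["K"]),np.array(c["dist"]))[0,0]
    d=np.array(c["orientation"])@np.array([p[0],-p[1],-1.0]); return np.array(c["eye"]),d/np.linalg.norm(d)
def atz(c,px,z):
    e,d=ray(c,px); return e+d*(z-e[2])/d[2]
def tri(c1,p1,c2,p2):
    (a,u),(b,v)=ray(c1,p1),ray(c2,p2)
    s=np.linalg.lstsq(np.c_[u,-v],b-a,rcond=None)[0]
    return (a+u*s[0]+b+v*s[1])/2, np.linalg.norm(a+u*s[0]-b-v*s[1])
def proj(c,P):
    R=np.array(c["orientation"]);q=R.T@(np.array(P)-np.array(c["eye"]));q=q*[1,-1,-1]
    return cv2.projectPoints(q[None],np.zeros(3),np.zeros(3),np.array(c["K"]),np.array(c["dist"]))[0][0,0]
E
python3 - <<'E'
from h import *
for n in ["scene","side"]:
    c=viewer.capture(n); cv2.imwrite(f"pics/{n}0.png",c["image"])
    print(n,np.round(c["eye"],3))
    for t in ["stand","hook","dish","rack","rack_grip","hook_seat","tip_rack","pen"]:
        print(t,[(np.round(r["location"]).tolist(),round(r["conf"],2)) for r in nets.find_in(n,t)])
print(bot.read_state()["tcp_rot"])
E
```

```text
scene [-0.049 -0.554  0.558]
stand []
hook [([347.0, 218.0], 0.88)]
dish [([298.0, 272.0], 0.66)]
rack [([226.0, 241.0], 0.68)]
rack_grip [([228.0, 238.0], 0.86)]
hook_seat [([343.0, 218.0], 0.82)]
tip_rack [([386.0, 309.0], 0.61), ([347.0, 215.0], 0.33)]
pen []
side [0.478 0.822 0.968]
stand [([361.0, 183.0], 0.56)]
hook [([368.0, 146.0], 0.65), ([382.0, 269.0], 0.39)]
dish [([372.0, 220.0], 0.55), ([251.0, 209.0], 0.52)]
rack [([378.0, 273.0], 0.78)]
rack_grip [([383.0, 273.0], 0.84)]
hook_seat [([373.0, 147.0], 0.83)]
tip_rack [([377.0, 168.0], 0.95)]
pen [([387.0, 305.0], 0.39)]
[[-9.34909208e-01  3.54886985e-01 -5.66280651e-06]
 [ 3.54886985e-01  9.34909208e-01  1.74178325e-05]
 [ 1.14755720e-05  1.42744356e-05 -1.00000000e+00]]
```

View pics/scene0.png

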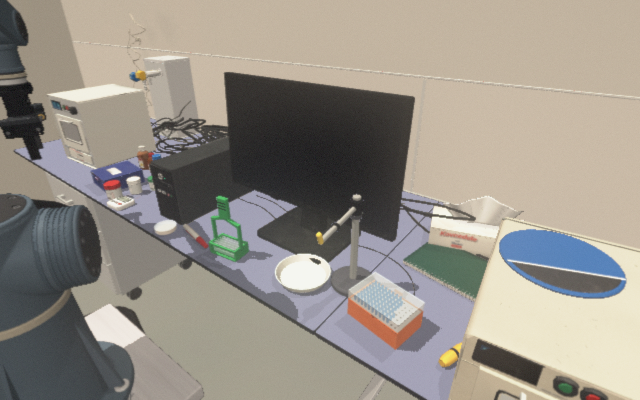

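View pics/side0.png

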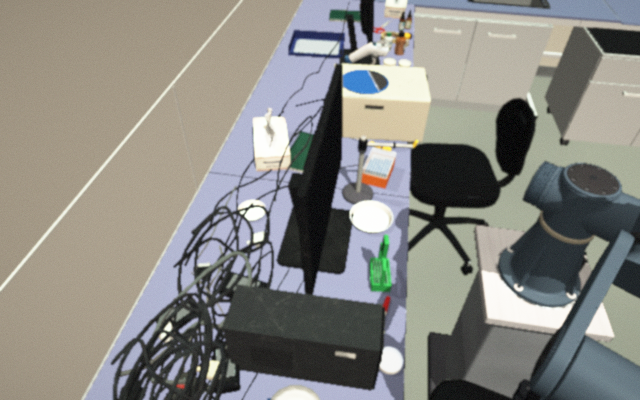

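Scene: the hub cap is near (357,199) and the yellow hook tip near (320,239). The large dish is at (302,273); its look-alikes are the small lid at (165,228) in scene and the ones at (251,209) and (391,360) in side. The rack is at (228,240), the marker at (196,237) and the tip box at (386,309). I choose the dish beside the stand's foot, and check it and the rack in a close crop.

```bash
python3 - <<'E'
from h import *
a=viewer.capture("scene");b=viewer.capture("side")
A=cv2.resize(a["image"][185:335,170:430],None,fx=3,fy=3,interpolation=cv2.INTER_CUBIC)
B=cv2.resize(b["image"][130:320,330:430],None,fx=3,fy=3,interpolation=cv2.INTER_CUBIC)
cv2.imwrite("pics/a.png",A);cv2.imwrite("pics/b.png",B)
for n,p,q in [("cap",(357,198),(363,140)),("grip",(228,238),(383,273)),("dish",(302,273),(372,217)),("tip",(386,309),(377,168))]:
    print(n,tri(a,p,b,q))
print("dish z.018",atz(a,(302,272),.018),atz(b,(372,217),.018))
print("cap",atz(a,(357,198),.224),"tip",atz(a,(320,236),.215))
print("small",atz(a,(165,228),.01))
E
```

```text
cap (array([ 0.51419355, -0.22330839,  0.21581455]), np.float64(0.004847275831237975))
grip (array([0.42083798, 0.09831927, 0.03779683]), np.float64(0.013006140596437205))
dish (array([ 0.45908981, -0.1199761 ,  0.01124552]), np.float64(0.0010193588610365))
tip (array([ 0.46067462, -0.33532914,  0.02586086]), np.float64(0.0005572853795154252))
dish z.018 [ 0.45615838 -0.12313693  0.018     ] [ 0.45882232 -0.11290612  0.018     ]
cap [ 0.50472487 -0.23079606  0.224     ] tip [ 0.36335324 -0.24478708  0.215     ]
small [0.38018776 0.31422642 0.01      ]
```

View pics/a.png

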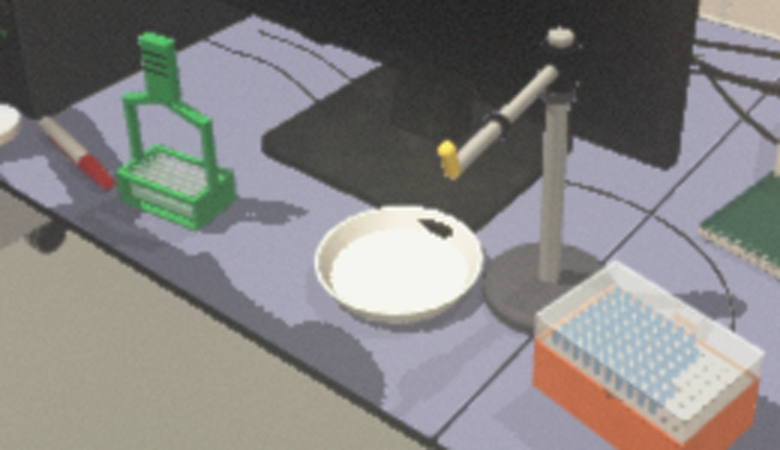

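View pics/b.png

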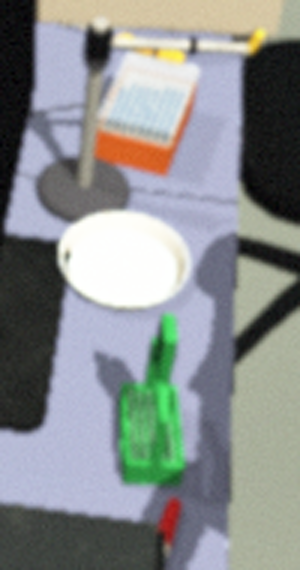

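The crops show the job's dish, with its rim centre at about (303,272), beside the stand foot. The hook points toward the robot and away from the dish. The rack has its tab top at (223,198). I refine positions from crop pixels.

```bash
python3 - <<'E'
from h import *
a=viewer.capture("scene");b=viewer.capture("side")
fa=lambda x,y:(x/3+170-.33,y/3+185-.33); fb=lambda x,y:(x/3+330-.33,y/3+130-.33)
for n,p,q,z in [("cap",(560,31),(99,20),.224),("tip",(447,146),(260,34),.222),("collar",(503,120),(193,44),.2),("foot",(548,286),(83,190),.008),("dish",(399,262),(124,258),.018),("tabtop",(158,37),(170,318),.16)]:
    print(n,np.round(tri(a,fa(*p),b,fb(*q))[0],3),np.round(atz(a,fa(*p),z),3),np.round(atz(b,fb(*q),z),3))
print("rackA",[np.round(atz(a,fa(*p),.033)[:2],3).tolist() for p in [(119,175),(162,147),(234,182),(197,206)]])
print("rackB",[np.round(atz(b,fb(*p),.033)[:2],3).tolist() for p in [(126,388),(177,383),(186,466),(122,468)]])
E
```

```text
cap [ 0.514 -0.224  0.225] [ 0.515 -0.223  0.224] [ 0.515 -0.226  0.224]
tip [ 0.362 -0.242  0.219] [ 0.36  -0.244  0.222] [ 0.362 -0.236  0.222]
collar [ 0.424 -0.237  0.203] [ 0.431 -0.235  0.2  ] [ 0.423 -0.238  0.2  ]
foot [ 0.514 -0.223  0.006] [ 0.512 -0.225  0.008] [ 0.513 -0.22   0.008]
dish [ 0.462 -0.121  0.014] [ 0.457 -0.124  0.018] [ 0.462 -0.118  0.018]
tabtop [0.422 0.087 0.163] [0.423 0.091 0.16 ] [0.422 0.083 0.16 ]
rackA [[0.389, 0.124], [0.439, 0.129], [0.44, 0.039], [0.399, 0.038]]
rackB [[0.448, 0.058], [0.403, 0.044], [0.391, 0.132], [0.444, 0.144]]
```

```bash
cat >> h.py <<'E'
from scipy.spatial.transform import Rotation as Ro
def Rdown(az):
    a=np.radians(az); y=np.array([np.cos(a),np.sin(a),0]); z=np.array([0,0,-1.]); return np.c_[np.cross(y,z),y,z]
def go(*T):
    s=bot.read_state();p=np.array(s["position"]);R=np.array(s["tcp_rot"])
    print("now",np.round(p,4),"az",round(np.degrees(np.arctan2(R[1,1],R[0,1])),2),"t",round(s["time_s"],2),"F",np.round(s["force"],1),"open",round(s["opening"],3),"J",np.round(s["joint_positions"]))
    for pos,az in T:
        print(np.round(R.T@(np.array(pos)-p)/.3,4).tolist(), np.round(Ro.from_matrix(R.T@Rdown(az)).as_rotvec()/np.pi,4).tolist())
E
python3 - <<'E'
from h import *
a=viewer.capture("scene")
for p in [(395,234),(226,165)]: print(atz(a,p,.1))
for p in [(402,100),(224,73)]: print(atz(a,p,.415))
go(([.33,.30,.36],75),([.40,.15,.36],85))
E
```

```text
[ 0.61060096 -0.27360439  0.1       ]
[0.65217341 0.36097155 0.1       ]
[ 0.55652129 -0.28248106  0.415     ]
[0.57465511 0.22067887 0.415     ]
now [0.2218 0.5843 0.2336] az 69.21 t 1.15 F [-0.6 -0.6  0.2] open 1.002 J [ 59.  30.  82.  -0.  68. -10.]
[-0.6736, -0.758, -0.4214] [0.0, 0.0, -0.0322]
[-1.0692, -1.1426, -0.4214] [0.0, 0.0, -0.0877]
```

Call:
move_arm:
  increments:
    - [-0.35,-0.38,-0.42,0,0,0.1,0]
    - [-0.35,-0.38,-0.42,0,0,0.1,0]
    - [-0.35,-0.38,-0.42,0,0,0.2,0]
    - [-0.67,-0.76,-0.42,0,0,0.3,0]
    - [-0.67,-0.76,-0.42,0,0,0.3,0]
    - [-0.67,-0.76,-0.42,0,0,0.3,0]
    - [-0.67,-0.76,-0.42,0,0,0.4,0]
    - [-0.67,-0.76,-0.42,0,0,0.4,0]
    - [-0.67,-0.76,-0.42,0,0,0.4,0]
    - [-0.67,-0.76,-0.42,0,0,0.4,0]

```text
time_s: 1.98
position: [0.3301, 0.2976, 0.3607]
tcp_rot: [[0.053, 0.999, 0.002], [0.999, -0.053, 0.001], [0.001, 0.002, -1.0]]
force: [-0.0, 0.8, 0.5]
opening: 0.326
grasp_force: 0.0
```

```bash
python3 - <<'E'
from h import *
go(([.40,.10,.36],-50),([.38,-.12,.36],-83))
E
```

```text
now [0.3301 0.2976 0.3607] az -3.05 t 1.98 F [-0.   0.8  0.5] open 0.326 J [28.  7. 96. -0. 76. 31.]
[-0.6454, 0.2676, 0.0024] [0.0006, -0.0006, 0.2608]
[-1.3813, 0.2401, 0.0017] [0.0004, -0.0007, 0.4442]
```

Call:
move_arm:
  increments:
    - [-0.65,0.27,0,0,0,0.26,0]
    - [-0.65,0.27,0,0,0,0.26,0]
    - [-0.65,0.27,0,0,0,0.26,0]
    - [-0.65,0.27,0,0,0,0.26,0]
    - [-0.65,0.27,0,0,0,0.26,0]
    - [-1,0.25,0,0,0,0.44,0]
    - [-1,0.25,0,0,0,0.44,0]
    - [-1,0.25,0,0,0,0.44,0]
    - [-1,0.25,0,0,0,0.44,0]
    - [-1,0.25,0,0,0,0.44,0]

```text
time_s: 2.82
position: [0.3911, -0.0048, 0.3597]
tcp_rot: [[0.964, 0.265, 0.0], [0.265, -0.964, -0.0], [0.0, 0.0, -1.0]]
force: [-0.0, -0.4, -0.3]
opening: 0.006
grasp_force: 0.0
```

```bash
python3 - <<'E'
from h import *
go(([.40,-.20,.36],-83))
c=viewer.capture("wrist");cv2.imwrite("pics/w1.png",c["image"])
a=viewer.capture("scene")
g=lambda n,t:[(np.round(r["location"]).tolist(),round(r["conf"],2)) for r in nets.find_in(n,t)]
for t in ["hook","hook_seat","dish","stand"]:print(t,g("wrist",t))
print([np.round(proj(c,P)).tolist() for P in [(.514,-.224,.224),(.362,-.242,.222),(.46,-.12,.018)]])
E
```

```text
now [ 0.3911 -0.0048  0.3597] az -74.63 t 2.82 F [-0.  -0.4 -0.3] open 0.006 J [-17.   2. 102.  -0.  76.  57.]
[-0.1437, 0.6352, -0.0008] [0.0001, -0.0001, 0.0465]
hook [([556.0, 150.0], 0.9)]
hook_seat [([554.0, 151.0], 0.63)]
dish [([404.0, 133.0], 0.74)]
stand [([502.0, 129.0], 0.69)]
[[582.0, 128.0], [531.0, 274.0], [404.0, 137.0]]
```

View pics/w1.png

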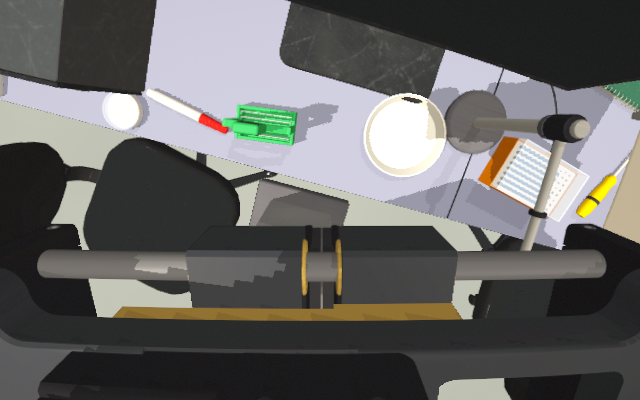

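```bash
python3 - <<'E'
from h import *
c=viewer.capture("wrist"); I=c["image"].max(2)
R=np.array(bot.read_state()["tcp_rot"]);p=np.array(bot.read_state()["position"])
print("cam in tool",np.round(R.T@(np.array(c["eye"])-p),3))
for x in [470,490,520,550,580]:
    y=np.argmax(I[:,x]>60); print(x,y,np.round(atz(c,(x,y),.1),3))
# dish rim ellipse, rack
f=lambda px,z:np.round(atz(c,px,z)[:2],3).tolist()
print("dish",f((404,134),.018),"cap",f((579,128),.224),"collar",f((537,212),.2))
g=c["image"].astype(int); m=((g[...,1]>g[...,2]+50)&(g[...,1]>g[...,0]+30)).astype(np.uint8); m[:,320:]=0
ys,xs=np.nonzero(m);print(xs.min(),xs.max(),ys.min(),ys.max())
print("basket",[f(q,.033) for q in [(238,105),(297,110),(293,145),(235,136)]],"tabtop",f((232,126),.16))
cv2.imwrite("pics/rk.png",cv2.resize(c["image"][85:165,210:320],None,fx=7,fy=7,interpolation=cv2.INTER_CUBIC))
E
```

```text
cam in tool [ 0.069  0.    -0.151]
470 59 [ 0.575 -0.142  0.1  ]
490 65 [ 0.577 -0.169  0.1  ]
520 76 [ 0.576 -0.212  0.1  ]
550 88 [ 0.575 -0.256  0.1  ]
580 93 [ 0.583 -0.299  0.1  ]
dish [0.466, -0.115] cap [0.516, -0.217] collar [0.427, -0.233]
224 298 104 145
basket [[0.437, 0.138], [0.454, 0.053], [0.403, 0.045], [0.392, 0.133]] tabtop [0.419, 0.107]
```

View pics/rk.png

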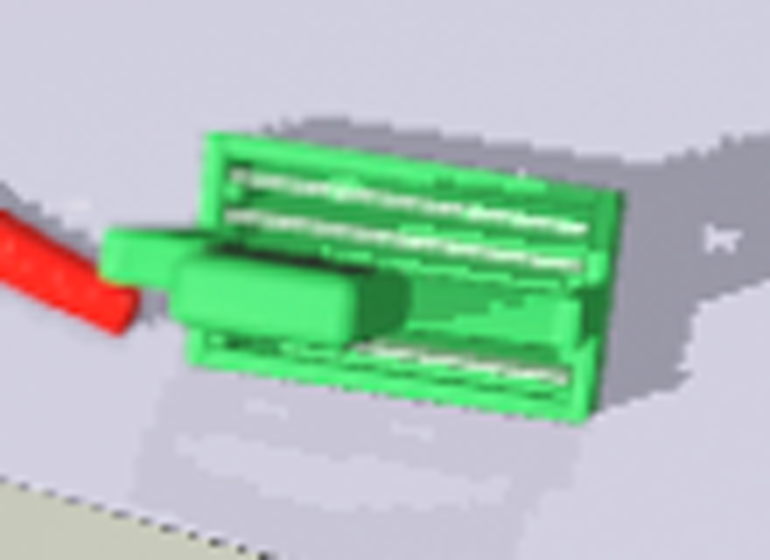

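Wrist view confirms: dish (404,134), cap (580,128), rack basket in the crop with the tab top at full-frame (247,128); the red marker cap is next to it. The monitor face is at x≈0.576. Next I push the hook round from its −y side with closed fingers.

```bash
python3 - <<'E'
from h import *
c=viewer.capture("wrist")
f=lambda px,z:atz(c,px,z)[:2]
cs=[f(q,.033) for q in [(239.6,104.3),(298.9,112.4),(294.3,145),(237.1,136.7)]]
print("basket c",np.mean(cs,0),"tab",f((247.4,127.6),.16),[np.degrees(np.arctan2(*(cs[i]-cs[j])[::-1])) for i,j in [(0,1),(3,2)]], np.linalg.norm(cs[0]-cs[1]),np.linalg.norm(cs[1]-cs[2]))
go(([.398,-.285,.36],-62))
E
```

```text
basket c [0.42151624 0.08950337] tab [0.42206593 0.09059223] [np.float64(98.31312567877967), np.float64(97.77194786435096)] 0.08817325483466266 0.04851920332913396
now [ 0.3911 -0.0026  0.3596] az -73.89 t 3.22 F [-0.4 -0.  -0.1] open 0.008 J [-17.   2. 102.  -0.  76.  57.]
[-0.239, 0.9106, -0.0014] [0.0, -0.0, -0.0661]
```

Call:
move_arm:
  increments:
    - [-0.24,0.91,0,0,0,-0.066,0]
    - [-0.24,0.91,0,0,0,-0.066,0]
    - [-0.24,0.91,0,0,0,-0.066,0]
    - [-0.24,0.91,0,0,0,-0.066,0]
    - [-0.24,0.91,0,0,0,-0.066,0]
    - [-0.24,0.91,0,0,0,-0.066,0]
    - [-0.24,0.91,0,0,0,-0.066,0]
    - [-0.24,0.91,0,0,0,-0.066,0]
    - [-0.24,0.91,0,0,0,-0.066,0]
    - [-0.24,0.91,0,0,0,-0.066,0]

```text
time_s: 4.05
position: [0.3968, -0.2846, 0.359]
tcp_rot: [[0.884, 0.467, -0.001], [0.467, -0.884, 0.002], [0.0, -0.002, -1.0]]
force: [-1.1, 0.6, -0.4]
opening: 0.005
grasp_force: 0.0
```

```bash
python3 - <<'E'
from h import *
go(([.398,-.285,.186],-62))
S=np.array([.515,-.222])
T=[]
for k,th in enumerate([187,178,170,162,154,146,138,130,124,118]):
    t=np.radians(th); u=np.array([np.cos(t),np.sin(t)]); w=np.array([u[1],-u[0]]) # cw tangent
    T.append(([*(S+.125*u-.016*w),.186],-62))
go(*T)
E
```

```text
now [ 0.3968 -0.2846  0.359 ] az -62.13 t 4.05 F [-1.1  0.6 -0.4] open 0.005 J [-49.  12.  91.   0.  78.  13.]
[0.0028, 0.0044, 0.5768] [-0.0007, -0.0, -0.0007]
now [ 0.3968 -0.2846  0.359 ] az -62.13 t 4.05 F [-1.1  0.6 -0.4] open 0.005 J [-49.  12.  91.   0.  78.  13.]
[0.0374, -0.0976, 0.577] [-0.0007, -0.0, -0.0007]
[0.0578, -0.1602, 0.5771] [-0.0007, -0.0, -0.0007]
[0.0841, -0.2127, 0.5773] [-0.0007, -0.0, -0.0007]
[0.1173, -0.2609, 0.5774] [-0.0007, -0.0, -0.0007]
[0.157, -0.3041, 0.5775] [-0.0007, -0.0, -0.0007]
[0.2022, -0.3413, 0.5775] [-0.0007, -0.0, -0.0007]
[0.2522, -0.3718, 0.5776] [-0.0007, -0.0, -0.0007]
[0.306, -0.3951, 0.5777] [-0.0007, -0.0, -0.0007]
[0.3482, -0.4076, 0.5777] [-0.0007, -0.0, -0.0007]
[0.3914, -0.4155, 0.5777] [-0.0007, -0.0, -0.0007]
```

Descend, then sweep to about 124° first.

Call:
move_arm:
  increments:
    - [0,0,0.2,0,0,0,0]
    - [0,0,0.4,0,0,0,0]
    - [0,0,0.577,0,0,0,0]
    - [0,0,0.577,0,0,0,0]
    - [0,0,0.577,0,0,0,0]
    - [0,0,0.577,0,0,0,0]
    - [0,0,0.577,0,0,0,0]
    - [0,0,0.577,0,0,0,0]

```text
time_s: 4.72
position: [0.3986, -0.2862, 0.189]
tcp_rot: [[0.884, 0.468, 0.004], [0.468, -0.884, -0.004], [0.001, 0.005, -1.0]]
force: [0.2, -0.4, 0.5]
opening: 0.002
grasp_force: 0.0
```

Call:
move_arm:
  increments:
    - [0.038,-0.1,0,0,0,0,0]
    - [0.058,-0.16,0,0,0,0,0]
    - [0.084,-0.213,0,0,0,0,0]
    - [0.117,-0.261,0,0,0,0,0]
    - [0.157,-0.304,0,0,0,0,0]
    - [0.202,-0.341,0,0,0,0,0]
    - [0.252,-0.372,0,0,0,0,0]
    - [0.306,-0.395,0,0,0,0,0]
    - [0.348,-0.408,0,0,0,0,0]
    - [0.348,-0.408,0,0,0,0,0]

```text
time_s: 5.55
position: [0.435, -0.1281, 0.1892]
tcp_rot: [[0.883, 0.47, 0.007], [0.47, -0.883, -0.003], [0.004, 0.006, -1.0]]
force: [0.7, 0.8, -0.3]
opening: 0.007
grasp_force: 0.0
```

```bash
python3 - <<'E'
from h import *
go()
c=viewer.capture("scene");cv2.imwrite("pics/s2.png",cv2.resize(c["image"][150:330,200:430],None,fx=3,fy=3))
print([np.round(proj(c,P)).tolist() for P in [(.514,-.224,.224),(.46,-.12,.018)]])
E
```

```text
now [ 0.435  -0.1281  0.1892] az -61.99 t 5.55 F [ 0.7  0.8 -0.3] open 0.007 J [-31.  21. 109.   0.  50.  31.]
[[357.0, 195.0], [302.0, 271.0]]
```

View pics/s2.png

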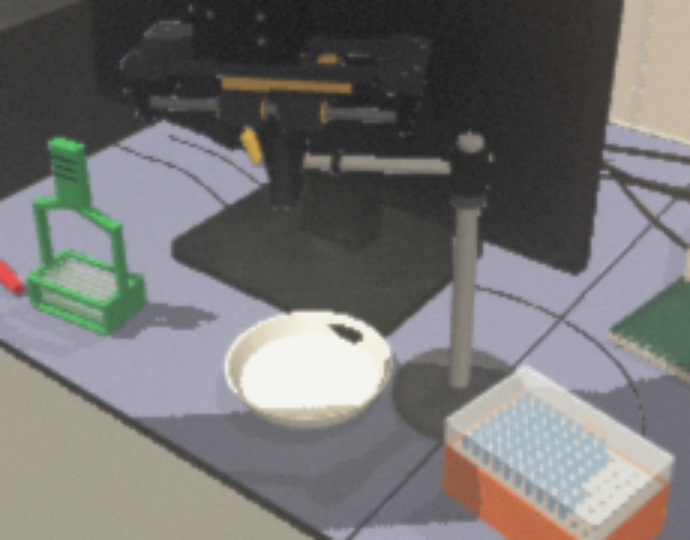

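The hook has swung to the left in the picture (yellow tip at (283,198), collar at (312,204)), with the finger in front of it. I compute its azimuth.

```bash
python3 - <<'E'
from h import *
c=viewer.capture("scene");S=np.array([.515,-.222])
for p,z in [((283.5,199),.212),((281.5,193.5),.222),((312,204),.2),((302,203),.2)]:
    q=atz(c,p,z)[:2]-S; print(q+S,np.degrees(np.arctan2(q[1],q[0])),np.linalg.norm(q))
t=np.radians(117.2); u=np.array([np.cos(t),np.sin(t)]); w=np.array([u[1],-u[0]])
p=np.array(bot.read_state()["position"])[:2]-S;print("tool radial",p@u,"tang",p@w)
E
```

```text
[ 0.43084647 -0.10076926] 124.76683536687047 0.1475761077623581
[ 0.43256047 -0.09434852] 122.8550720363133 0.15195781526562557
[ 0.4661742  -0.14713909] 123.11320013819231 0.08937625427827463
[ 0.45717538 -0.12782563] 121.55061318998827 0.11051017340656928
tool radial 0.12035223715323032 tang -0.030106345864213055
```

Call:
move_arm:
  increments:
    - [0.02,0,0,0,0,0,0]
    - [0.04,0,0,0,0,0,0]
    - [0.04,0,0,0,0,0,0]
    - [0.04,0,0,0,0,0,0]
    - [0.04,0,0,0,0,0,0]
    - [-0.1,0,0,0,0,0,0]
    - [-0.1,0,0,0,0,0,0]
    - [-0.1,0,-0.3,0,0,0,0.5]
    - [-0.1,0,-0.57,0,0,0,0.5]
    - [-0.1,0,-0.57,0,0,0,0.5]

```text
time_s: 6.48
position: [0.4047, -0.1423, 0.3122]
tcp_rot: [[0.885, 0.466, -0.003], [0.466, -0.885, 0.002], [-0.001, -0.003, -1.0]]
force: [1.5, -0.1, 0.0]
opening: 0.148
grasp_force: 0.0
```

```bash
python3 - <<'E'
from h import *
go(([.422,.09,.30],8))
c=viewer.capture("wrist");cv2.imwrite("pics/w2.png",c["image"])
for t in ["hook","dish","hook_seat"]:print(t,[(np.round(r["location"],1).tolist(),round(r["conf"],2)) for r in nets.find_in("wrist",t)])
print([np.round(proj(c,P)).tolist() for P in [(.515,-.222,.224),(.462,-.119,.018),(.515-.457*.157,-.222+.889*.157,.222)]])
E
```

```text
now [ 0.4047 -0.1423  0.3122] az -62.24 t 6.48 F [ 1.5 -0.1  0. ] open 0.148 J [-34.   9. 102.   0.  69.  28.]
[0.4119, -0.6581, 0.0419] [-0.0011, -0.0002, -0.3902]
hook [([411.9, 128.2], 0.75)]
dish [([324.9, 111.5], 0.75)]
hook_seat [([414.1, 127.5], 0.83)]
[[482.0, 128.0], [326.0, 120.0], [275.0, 124.0]]
```

View pics/w2.png

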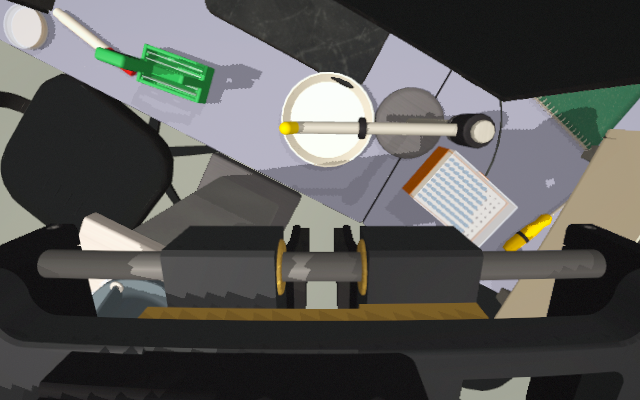

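The hook (tip (289,128), collar (362,127), cap (482,130)) now points across the dish (centre (327,119)). I check the angle.

```bash
python3 - <<'E'
from h import *
c=viewer.capture("wrist")
C=atz(c,(482,130),.224)[:2];D=atz(c,(327,119),.012)[:2]
print("cap",C,"dish",D,np.degrees(np.arctan2(*(D-C)[::-1])),np.linalg.norm(D-C))
for p,z in [((289,127.5),.216),((362,127.5),.2),((325,128),.203)]:
    q=atz(c,p,z)[:2]; print(q,np.degrees(np.arctan2(*(q-C)[::-1])),np.linalg.norm(q-C))
E
```

```text
cap [ 0.51549195 -0.22389936] dish [ 0.46652509 -0.12079615] 115.40447067667291 0.11414037571866702
[ 0.447244   -0.09310186] 117.5548009598961 0.14753226795325466
[ 0.47414726 -0.14520768] 117.71748572676807 0.08889186696221968
[ 0.45955234 -0.11833764] 117.92015557016698 0.11946764219431005
```

Call:
move_arm:
  increments:
    - [0.41,-0.66,0,0,0,-0.39,0.5]
    - [0.41,-0.66,0,0,0,-0.39,0.5]
    - [0.41,-0.66,0,0,0,-0.39,0.5]
    - [0.41,-0.66,0,0,0,-0.39,0.5]
    - [0.41,-0.66,0,0,0,-0.39,0.5]
    - [0.41,-0.66,0,0,0,-0.39,0.5]
    - [0.41,-0.66,0,0,0,-0.39,0.5]
    - [0.41,-0.66,0,0,0,-0.39,0.5]
    - [0.41,-0.66,0,0,0,-0.39,0.5]
    - [0.41,-0.66,0,0,0,-0.39,0.5]

```text
time_s: 7.57
position: [0.4203, 0.0906, 0.3092]
tcp_rot: [[-0.147, 0.989, -0.006], [0.989, 0.147, 0.0], [0.001, -0.005, -1.0]]
force: [1.0, 1.4, 0.3]
opening: 0.499
grasp_force: 0.0
```

```bash
python3 - <<'E'
from h import *
c=viewer.capture("wrist");cv2.imwrite("pics/w3.png",c["image"][:260])
for t in ["rack","rack_grip"]:print(t,[(np.round(r["location"],1).tolist(),round(r["conf"],2)) for r in nets.find_in("wrist",t)])
print([np.round(proj(c,P)).tolist() for P in [(.422,.09,.16),(.422,.09,.142)]])
go(([.422,.09,.134],8))
E
```

```text
rack [([325.8, 166.3], 0.86)]
rack_grip [([326.9, 166.1], 0.62)]
[[324.0, 189.0], [324.0, 185.0]]
now [0.4207 0.0902 0.3098] az 7.91 t 7.72 F [ 1.3  0.1 -0.2] open 0.501 J [ -3.   9. 102.   0.  69. -11.]
[-0.0018, 0.0066, 0.5858] [-0.0013, -0.0003, -0.0005]
```

View pics/w3.png

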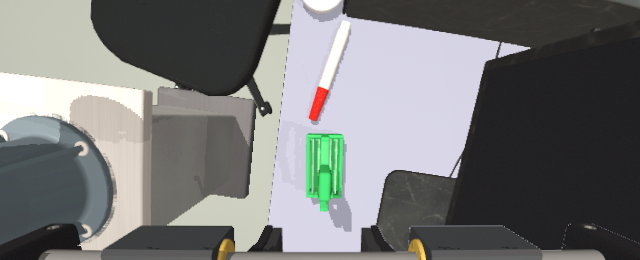

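The rack is aligned between the fingers: tab at (325,187) against a predicted (324,188), sides parallel to the image columns. Descend and grip.

Call:
move_arm:
  increments:
    - [0,0.007,0.15,0,0,0,0.5]
    - [0,0.007,0.3,0,0,0,0.5]
    - [0,0.007,0.42,0,0,0,0.5]
    - [0,0.007,0.5,0,0,0,0.5]
    - [0,0.007,0.586,0,0,0,0.5]
    - [0,0.007,0.586,0,0,0,0.5]
    - [0,0.007,0.586,0,0,0,0.5]
    - [0,0.007,0.586,0,0,0,0]
    - [0,0.007,0.586,0,0,0,0]
    - [0,0.007,0.586,0,0,0,0]

```text
time_s: 8.55
position: [0.4251, 0.0904, 0.1372]
tcp_rot: [[-0.14, 0.99, 0.004], [0.99, 0.14, -0.0], [-0.001, 0.004, -1.0]]
force: [1.0, 0.1, 0.3]
opening: 0.352
grasp_force: 0.0
```

Call:
move_arm:
  increments:
    - [0,0,0,0,0,0,0]
    - [0,0,0,0,0,0,0]
    - [0,0,0,0,0,0,0]
    - [0,0,0,0,0,0,0]
    - [0,0,-0.05,0,0,0,0]
    - [0,0,-0.15,0,0,0,0]
    - [0,0,-0.25,0,0,0,0]
    - [0,0,-0.35,0,0,0,0]
    - [0,0,-0.43,0,0,0,0]
    - [0,0,-0.43,0,0,0,0]

```text
time_s: 9.38
position: [0.4269, 0.0905, 0.2689]
tcp_rot: [[-0.14, 0.99, 0.01], [0.99, 0.14, -0.0], [-0.002, 0.01, -1.0]]
force: [0.3, -0.3, -1.6]
opening: 0.133
grasp_force: 29.9
```

```bash
python3 - <<'E'
from h import *
S=np.array([.515,-.223]);u=np.array([np.cos(np.radians(117.6)),np.sin(np.radians(117.6))])
go(([*(S+.225*u),.268],-62.4),([*(S+.12*u),.268],-62.4))
print(bot.read_state()["grasp_force"])
c=viewer.capture("scene");cv2.imwrite("pics/s3.png",cv2.resize(c["image"][130:330,190:430],None,fx=3,fy=3))
E
```

```text
now [0.4269 0.0905 0.2689] az 8.06 t 9.38 F [ 0.3 -0.3 -1.6] open 0.133 J [ -3.  12. 106.   0.  61. -11.]
[-0.369, -0.1065, 0.0027] [0.0032, -0.0015, 0.3914]
[-0.6988, 0.0106, 0.0045] [0.0032, -0.0015, 0.3914]
29.946403638459742
```

View pics/s3.png

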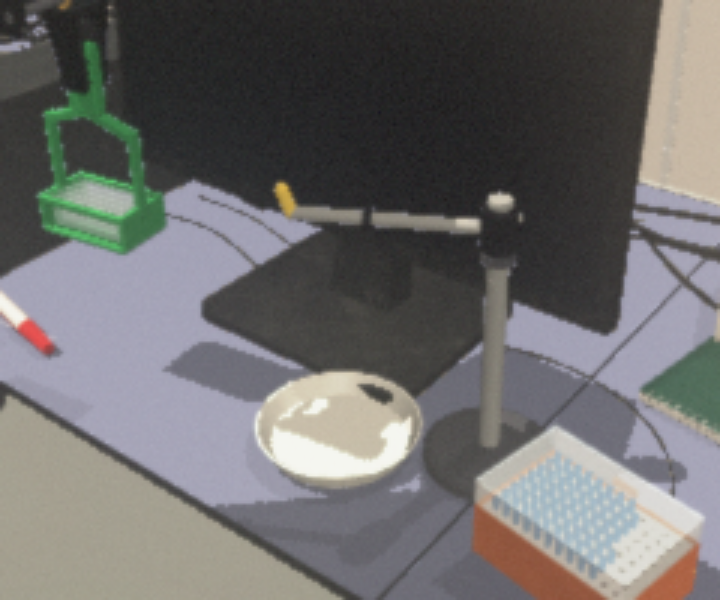

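The rack is held upright, level and lifted (basket at (224,200) full-frame), and the hook's tip at (285,195) is free. Ten pictures are used, so from here I check numerically. Next I go to the pre-insert pose.

Call:
move_arm:
  increments:
    - [-0.2,-0.1,0.0,0,0,0.1,0]
    - [-0.37,-0.107,0.0,0,0,0.15,0]
    - [-0.37,-0.107,0.0,0,0,0.2,0]
    - [-0.37,-0.107,0.0,0,0,0.25,0]
    - [-0.37,-0.107,0,0,0,0.3,0]
    - [-0.37,-0.107,0,0,0,0.35,0]
    - [-0.37,-0.107,0,0,0,0.391,0]
    - [-0.37,-0.107,0,0,0,0.391,0]
    - [-0.37,-0.107,0,0,0,0.391,0]
    - [-0.37,-0.107,0,0,0,0.391,0]

```text
time_s: 10.27
position: [0.4063, -0.0235, 0.2627]
tcp_rot: [[0.888, 0.459, -0.004], [0.459, -0.888, 0.001], [-0.003, -0.003, -1.0]]
force: [0.5, 0.9, -0.7]
opening: 0.136
grasp_force: 30.0
```

```bash
cat >> h.py <<'E'
S=np.array([.515,-.223]);th=np.radians(117.6);u=np.array([np.cos(th),np.sin(th)]);w=np.array([u[1],-u[0]])
def mask(c):
    g=c["image"].astype(int); m=((g[...,1]>g[...,2]*1.4)&(g[...,1]>g[...,0]*1.2)&(g[...,1]>60)).astype(np.uint8)
    n,l,st,_=cv2.connectedComponentsWithStats(m); k=[i for i in range(1,n) if st[i,4]>60]
    return m,[st[i].tolist() for i in k]
def boxpts(p,zb,yaw,tab=False):
    c_,s_=np.cos(yaw),np.sin(yaw)
    return [(p[0]+c_*x-s_*y,p[1]+s_*x+c_*y,zb+z) for x in(-.025,.025) for y in(-.042,.042) for z in(0,.033)]
E
python3 - <<'E'
from h import *
go()
p=np.array(bot.read_state()["position"]);q=p[:2]-S;print("radial",q@u,"tang",q@w)
for n in["scene","side","wrist"]:
    c=viewer.capture(n);m,st=mask(c)
    P=np.array([proj(c,x) for x in boxpts(p,p[2]-.136,np.radians(-62.4))])
    print(n,"comps",st,"pred",np.round([*P.min(0),*P.max(0)],1))
    if n!="wrist":
        x0,y0=P.min(0).astype(int)-5;x1,y1=P.max(0).astype(int)+6
        ys,xs=np.nonzero(m[y0:y1,x0:x1]);print("  basket px",xs.min()+x0,ys.min()+y0,xs.max()+x0,ys.max()+y0)
E
```

```text
now [ 0.4063 -0.0235  0.2627] az -62.68 t 10.27 F [ 0.5  0.9 -0.7] open 0.136 J [-19.  11. 109.   0.  60.  44.]
radial 0.22713246978553633 tang -0.003942385674302634
scene comps [[233, 159, 35, 79, 1041], [559, 383, 13, 10, 100]] pred [232.5 204.5 268.2 239. ]
  basket px 233 199 267 237
side comps [[331, 11, 29, 9, 178], [291, 132, 22, 38, 476], [376, 169, 40, 56, 776]] pred [374.8 196.6 413.7 225.1]
  basket px 376 191 414 224
wrist comps [[291, 142, 61, 110, 5129], [309, 281, 26, 17, 407]] pred [290.5 145.1 352.4 245.6]
```

Call:
move_arm:
  increments:
    - [0.01,0,-0.02,0,0,0,0]
    - [0.01,0,-0.02,0,0,0,0]
    - [0.01,0,-0.02,0,0,0,0]
    - [0.01,0,-0.02,0,0,0,0]
    - [0.01,0,-0.02,0,0,0,0]

```text
time_s: 10.83
position: [0.4103, -0.0225, 0.2706]
tcp_rot: [[0.885, 0.465, -0.0], [0.465, -0.885, 0.0], [-0.0, -0.0, -1.0]]
force: [0.7, 0.3, -1.9]
opening: 0.136
grasp_force: 30.0
```

```bash
python3 - <<'E'
from h import *
p=np.array(bot.read_state()["position"]);q=p[:2]-S;print("radial",q@u,"tang",q@w)
go(([*(S+.12*u),.272],-62.4))
E
```

```text
radial 0.22623456120939328 tang 8.258634322654002e-05
now [ 0.4103 -0.0225  0.2706] az -62.3 t 10.83 F [ 0.7  0.3 -1.9] open 0.136 J [-19.  10. 108.  -0.  61.  43.]
[-0.0009, 0.3541, -0.0046] [-0.0, 0.0, 0.0006]
```

Call:
move_arm:
  increments:
    - [0,0.05,0,0,0,0,0]
    - [0,0.1,0,0,0,0,0]
    - [0,0.15,0,0,0,0,0]
    - [0,0.2,0,0,0,0,0]
    - [0,0.25,0,0,0,0,0]
    - [0,0.3,0,0,0,0,0]
    - [0,0.354,0,0,0,0,0]
    - [0,0.354,0,0,0,0,0]
    - [0,0.354,0,0,0,0,0]
    - [0,0.354,0,0,0,0,0]

```text
time_s: 11.67
position: [0.4591, -0.1164, 0.2703]
tcp_rot: [[0.886, 0.464, -0.001], [0.464, -0.886, 0.001], [-0.001, -0.002, -1.0]]
force: [0.4, 0.7, -0.5]
opening: 0.135
grasp_force: 30.0
```

```bash
python3 - <<'E'
from h import *
go()
p=np.array(bot.read_state()["position"]);q=p[:2]-S;print("radial",q@u,"tang",q@w)
c=viewer.capture("scene");g=c["image"].astype(int)
def yel():
    m=((g[...,2]>110)&(g[...,1]>80)&(g[...,0]<70)).astype(np.uint8); m[:, :260]=0;m[:,310:]=0;m[240:]=0;m[:170]=0
    ys,xs=np.nonzero(m);return xs.mean(),ys.mean(),len(xs)
print("yellow",yel(), "pred tip",proj(c,[*(S+.149*u),.213]))
E
```

```text
now [ 0.4591 -0.1164  0.2703] az -62.35 t 11.67 F [ 0.4  0.7 -0.5] open 0.135 J [-28.  16. 100.   0.  64.  35.]
radial 0.12038921797622065 tang -0.00010656218608776774
yellow (np.float64(284.0), np.float64(192.28571428571428), 7) pred tip [284.83099273 194.56336433]
```

Call:
move_arm:
  increments:
    - [0,0,0.03,0,0,0,0]
    - [0,0,0.06,0,0,0,0]
    - [0,0,0.08,0,0,0,0]
    - [0,0,0.09,0,0,0,0]
    - [0,0,0.095,0,0,0,0]
    - [0,0,0.1,0,0,0,0]
    - [0,0,0.1,0,0,0,0]
    - [0,0,0.1,0,0,0,0]

```text
time_s: 12.38
position: [0.4592, -0.116, 0.2412]
tcp_rot: [[0.886, 0.465, -0.001], [0.465, -0.886, 0.001], [-0.0, -0.001, -1.0]]
force: [-2.5, 1.8, 4.8]
opening: 0.133
grasp_force: 30.0
```

```bash
python3 - <<'E'
from h import *
go(); F=[]
for i in range(3):
    viewer.capture("scene"); s=bot.read_state();F.append(s["force"])
print(np.mean(F,0),s["moment"])
E
```

```text
now [ 0.4592 -0.116   0.2412] az -62.32 t 12.38 F [-2.5  1.8  4.8] open 0.133 J [-28.  18. 103.   0.  59.  35.]
[-2.52796549  2.41975772  5.29196176] [ 0.53025223  0.69801448 -0.0026433 ]
```

Call:
move_arm:
  increments:
    - [0,0,-0.003,0,0,0,0]
    - [0,0,-0.003,0,0,0,0]
    - [0,0,-0.003,0,0,0,0.25]
    - [0,0,-0.003,0,0,0,0.35]
    - [0,0,-0.003,0,0,0,0.45]
    - [0,0,-0.003,0,0,0,0.45]
    - [0,0,-0.003,0,0,0,0.45]
    - [0,0,-0.003,0,0,0,0.45]
    - [0,0,-0.003,0,0,0,0.45]

```text
time_s: 13.28
position: [0.4597, -0.1166, 0.2415]
tcp_rot: [[0.886, 0.464, 0.0], [0.464, -0.886, -0.0], [0.0, 0.0, -1.0]]
force: [-0.3, -0.5, -1.1]
opening: 0.443
grasp_force: 0.0
```

```bash
python3 - <<'E'
from h import *
go()
zb=.105;p=S+.12*u
for n in["scene","side"]:
    c=viewer.capture(n);m,st=mask(c)
    P=np.array([proj(c,x) for x in boxpts(p,zb,np.radians(-62.4))])
    x0,y0=P.min(0).astype(int)-8;x1,y1=P.max(0).astype(int)+9
    ys,xs=np.nonzero(m[y0:y1,x0:x1]);print(n,"pred",np.round([*P.min(0),*P.max(0)],1),"basket px",xs.min()+x0,ys.min()+y0,xs.max()+x0,ys.max()+y0,st)
E
```

```text
now [ 0.4597 -0.1166  0.2415] az -62.32 t 13.28 F [-0.3 -0.5 -1.1] open 0.443 J [-28.  18. 103.  -0.  59.  35.]
scene pred [283.3 215.6 314.2 251.1] basket px 284 207 314 249 [[284, 170, 31, 80, 1016], [558, 383, 14, 10, 101]]
side pred [358.  177.8 393.5 203.7] basket px 358 169 393 202 [[331, 11, 29, 9, 176], [291, 132, 22, 38, 469], [358, 150, 36, 53, 604]]
```

The rack hangs as predicted. Next I retreat straight up.

Call:
move_arm:
  increments:
    - [0,0,-0.05,0,0,0,0.45]
    - [0,0,-0.1,0,0,0,0.45]
    - [0,0,-0.15,0,0,0,0.45]
    - [0,0,-0.25,0,0,0,0.45]
    - [0,0,-0.35,0,0,0,0.45]
    - [0,0,-0.4,0,0,0,0.45]
    - [-0.2,-0.2,-0.4,0,0,0,0.45]
    - [-0.2,-0.2,-0.4,0,0,0,0.45]
    - [-0.2,-0.2,-0.4,0,0,0,0.45]
    - [-0.2,-0.2,-0.4,0,0,0,0.45]

```text
time_s: 14.22
position: [0.3763, -0.0901, 0.3614]
tcp_rot: [[0.886, 0.464, -0.001], [0.464, -0.886, 0.0], [-0.0, -0.001, -1.0]]
force: [-0.5, 0.4, 0.4]
opening: 0.45
grasp_force: 0.0
```

Call:
move_arm:
  increments:
    - [0,0,0,0,0,0,0.45]
    - [0,0,0,0,0,0,0.45]
    - [0,0,0,0,0,0,0.45]
    - [0,0,0,0,0,0,0.45]
    - [0,0,0,0,0,0,0.45]
    - [0,0,0,0,0,0,0.45]
    - [0,0,0,0,0,0,0.45]
    - [0,0,0,0,0,0,0.45]

```text
time_s: 14.88
position: [0.3788, -0.0914, 0.3614]
tcp_rot: [[0.886, 0.464, -0.0], [0.464, -0.886, 0.0], [-0.0, -0.0, -1.0]]
force: [-1.4, 0.5, -0.2]
opening: 0.447
grasp_force: 0.0
```

```bash
python3 - <<'E'
from h import *
go()
zb=.105;p=S+.12*u
for k in range(2):
  for n in["scene","side","wrist"]:
    c=viewer.capture(n);m,st=mask(c)
    P=np.array([proj(c,x) for x in boxpts(p,zb,np.radians(-62.4))])
    T=proj(c,[*p,zb+.16])
    print(n,"pred",np.round([*P.min(0),*P.max(0)],1),"tabtop",np.round(T,1),[(s[0],s[1],s[0]+s[2],s[1]+s[3],s[4]) for s in st])
for t in ["tip_rack","pen"]:
    print(t,[(np.round(r["location"]).tolist(),round(r["conf"],2)) for r in nets.find_in("side",t)])
E
```

```text
now [ 0.3788 -0.0914  0.3614] az -62.32 t 14.88 F [-1.4  0.5 -0.2] open 0.447 J [-30.   2. 102.   0.  76.  32.]
scene pred [283.3 215.6 314.2 251.1] tabtop [297.7 172.7] [(284, 169, 315, 251, 1069), (558, 383, 572, 393, 102)]
side pred [358.  177.8 393.5 203.7] tabtop [381.2 150.1] [(331, 11, 361, 20, 176), (291, 132, 313, 169, 467), (359, 150, 396, 204, 746)]
wrist pred [348.   85.5 395.7 159.1] tabtop [398.3 127.6] [(350, 76, 408, 170, 3023), (556, 92, 640, 146, 2316)]
scene pred [283.3 215.6 314.2 251.1] tabtop [297.7 172.7] [(284, 169, 315, 251, 1064), (559, 383, 572, 393, 97)]
side pred [358.  177.8 393.5 203.7] tabtop [381.2 150.1] [(331, 11, 360, 20, 177), (291, 133, 313, 169, 470), (359, 150, 396, 204, 747)]
wrist pred [348.   85.5 395.7 159.1] tabtop [398.3 127.6] [(350, 76, 408, 170, 3020), (556, 92, 640, 146, 2316)]
tip_rack [([370.0, 164.0], 0.7)]
pen [([371.0, 219.0], 0.47)]
```

```bash
python3 -c "
from h import *
print(workorder.hand_in())"
```

```text
the job is handed in; nothing more can be done
None
```

The hook now points out over the large drip dish and the green rack hangs still from it by its bail, within a few mm of the dish's middle; I handed the job in at about 15 s, but no verdict came back. In the last camera checks the rack sat level within a pixel or two. The arm never came near the marker or tip box, though the network's last marker report landed on the dish, so I couldn't confirm the marker's position with it.

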